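# Load the measuring machine's shuttle and ease its ratchet home

## Robot

A 6-joint arm with a two-finger parallel gripper is mounted at the origin on the work surface. World frame = base frame: x ahead of the robot, y to its left, z up, the work surface at z = 0. Lengths are in mm, angles in rad, forces in N, time in s.
With the tool pointing down it reaches from about 225 to 875 mm from the base axis. Payload 3.4 kg.
Tool frame: the origin (TCP) lies on the centre line of the jaws, within the pads' length; the fingertips stand 17 mm ahead of it and the grasp point (between the pads) lies 2 mm behind it; y points along the fingers, x is the direction in which the jaws open and shut, and the axes are right-handed (so a half turn about y gives the same grasp; the last joint's range is limited). The gripper opens to 85 mm and grips with 20 to 120 N. Pads are 22 mm wide; open, the fingers measure 114 mm over their backs; the gripper's body (76 mm by 85 mm) begins 54 mm behind the grasp point. The pads swing forward as they close: fully open they stand 13 mm farther back than shut.
Start: joints at [-1.414, 0.276, 1.505, -0, 1.361, -0.121], TCP at [157.686, -552.988, 248.328] pointing down, gripper open.
Joint ranges: [-2.89, 2.89], [-0.75, 2.08], [0.22, 2.7], [-1.18, 4.32], [0.11, 2.71], [-2.7, 2.7]. Speed limits (rad/s): [2.57, 2.57, 3.14, 3.14, 3.14, 3.14].

## Interface

Orientations are given as a unit quaternion [x, y, z, w].
In Python, from plant import * gives the robot as it stands. The module is installed in compiled form; this text tells all that it offers. Calls block until the motion is done:
- move_pose(position, orientation): joint-space move of the TCP to a pose.
- move_linear(position, ori=None, v=150, force_limit=None): straight line of the TCP; ori=None keeps the orientation; v is the mean speed in mm/s. With force_limit (N) it stops when the force on the tool has changed by that much, and returns True; else False.
- goto_joints(angles): joint-space move.
- open_gripper() and grasp(grip_force=None): open the fingers fully, or close them until they stop; grip_force is the grip in N (None keeps the last).
- wait(seconds).
- ik(position, orientation): joint angles nearest the present ones, or None.
- state(): the state.
- snapshot(name): name is "scene" or "top"; returns (picture, depth): 420x560x3 uint8, blue, green, red; 420x560 float32, mm along the optical axis (not along the pixel's ray), 0 where there is no reading.
- camera_params(name): a dict with "mtx" (3x3 intrinsics, pixels), "world_to_cam" (4x4, takes a point from world to camera coordinates). Camera axes: x right, y up, looking along -z (the intrinsics and any distortion apply to the point x, -y, -z); pixel columns grow to the right and rows downward; lengths in mm; the calibration is good to about 2 mm. A picture is of the moment at which its call begins. camera_params takes no time and is no camera call.
A pose or a line that the arm cannot do raises PlanningError and nothing moves.
- close_job(): hands the job in, once; it reports no verdict.
The state is a dict: "time": time; "joint_pos": joint angles; "dq": joint speeds; "effort": joint torques, N m; "eef_pos": TCP position; "ee_rot": TCP orientation; "force": force on the tool from outside, world axes, zero at the start; "moment": the same for the moment, N m; "finger_gap": finger opening in mm.
Only numpy, scipy, OpenCV 4.12 (cv2) and the standard library are available. Lean on these libraries where they do the work, as an engineer would, in place of code of your own. Each camera call takes 0.05 s, during which the arm holds its last target.

## Task

Stack all the carrier plates squarely on one another within the corner marks of the shuttle's bed and lay the knobbed cover plate squarely on top, while the shuttle is still out. Then flick the sprung pawl off the ratchet wheel, gently ease the drum back by its crank until the shuttle is fully home with the pile still square on it, and flick the pawl back onto the wheel. Do not push the other things on the table about.

Things in the scene. Friction and masses are not known exactly. Their poses are not given: they have to be found in the camera images.
- plate0_mid (a point): Carrier plate (None if absent): aluminium, 96 x 100 x 12 mm, about 200 g, flat on the table, flush white inlay on top. Its x runs along the 96 mm side, y along the 100 mm side. The middle of each 96 mm edge has a finger notch 42 mm long, 22 mm deep, so the waist is 56 mm wide: grip it there, closing along its y. The point is the plate's centre, 6 mm above its underside.
- plate1_mid (a point): Carrier plate (None if absent): aluminium, 96 x 100 x 12 mm, about 200 g, flat on the table, flush white inlay on top. Its x runs along the 96 mm side, y along the 100 mm side. The middle of each 96 mm edge has a finger notch 42 mm long, 22 mm deep, so the waist is 56 mm wide: grip it there, closing along its y. The point is the plate's centre, 6 mm above its underside.
- plate2_mid (a point): Carrier plate (None if absent): aluminium, 96 x 100 x 12 mm, about 200 g, flat on the table, flush white inlay on top. Its x runs along the 96 mm side, y along the 100 mm side. The middle of each 96 mm edge has a finger notch 42 mm long, 22 mm deep, so the waist is 56 mm wide: grip it there, closing along its y. The point is the plate's centre, 6 mm above its underside.
- plate3_mid (a point): Carrier plate (None if absent): aluminium, 96 x 100 x 12 mm, about 200 g, flat on the table, flush white inlay on top. Its x runs along the 96 mm side, y along the 100 mm side. The middle of each 96 mm edge has a finger notch 42 mm long, 22 mm deep, so the waist is 56 mm wide: grip it there, closing along its y. The point is the plate's centre, 6 mm above its underside.
- cover_knob (a point): Cover plate: the same outline as a carrier plate (96 x 100 mm, same notches) but 10 mm thick, about 300 g, with an upright round steel knob 24 mm across and 30 mm high standing on its middle. The point lies on the knob's axis, 26 mm above the cover's underside (14 mm below the knob's top); x along the 96 mm side, y along the 100 mm side.
- shuttle_bed (a point): Centre of the shuttle's flat black bed, on its top face, 34 mm above the table; bed 120 x 120 mm, no fence, white corner marks outline one plate. x: the direction in which a plate's 96 mm side must lie; y: the direction in which the shuttle travels home (to the left). The winch stands on its -x side (towards the robot).
- winch_axis (a point): Point on the winch drum's upright axis, 64 mm above the table, on the fixed base plate (x from the winch to the shuttle's rails, 130 mm away; y along the rails towards home). The ratchet wheel (radius 46 mm, 14 teeth, top 47 mm above the table) turns on it; the crank arm lies above it at 56 to 64 mm; a gear and rack move the shuttle.
- crank_handle (a point): Middle of the crank's upright black handle, 55 mm from the winch axis, 24 mm across, from 66 to 108 mm above the table (the point is at 88 mm); the handle spins freely on its pin, so a grip from above need not turn with the crank.
- drum (a joint): Turn of the drum (rad), 0 to 2.45. 0: shuttle home against its stop; starts at 1.95 to 2.4, shuttle out. Easing back (value falling) turns the crank anticlockwise seen from above and moves the shuttle +y, 45 mm per rad. A drag of 2 to 3 N at the handle keeps it where it is left. With the pawl on, it locks within 0.45 rad. Ease it at about 1 rad/s; over 4 rad/s counts as letting it run.
- pawl (a joint): Angle of the pawl (rad), 0 to 0.85. Below 0.3 it lies on the ratchet wheel (0 in a tooth's root, up to 0.1 on a tooth's crest); 0.85 is its off stop. An over-centre spring of some 3 to 5 N at the tab snaps it to whichever end is nearer; the tipping point is about 0.43.
- pawl_tab (a point): Upright round steel finger tab at the end of the pawl's lever, 12 mm across, from 46 to 82 mm above the table, 52 mm from the pivot (the point is at 66 mm). Pushed about 42 mm along the base plate's -x (towards the robot) it takes the pawl off the wheel; pushed +x it goes back on. Nothing near it is higher than 50 mm save the crank, some 80 mm away.
- pawl_pivot (a point): Top of the pawl's fixed upright pivot pin, 50 mm above the table, on the left (+y) of the ratchet wheel. Seen from above the pawl turns anticlockwise about it when it comes off the wheel (value growing).
- gauge_case: Bystander: closed wooden case 85 x 60 x 30 mm, standing among the plates; origin at the centre of its underside. To be left alone.
- loupe: Bystander at the edge of the work area: black loupe 42 mm across, 36 mm high, origin under its centre. To be left alone.
- cleaner: Bystander at the edge of the work area: white plastic bottle 56 mm across, 150 mm high, origin under its centre. To be left alone.
- try_square: Bystander at the edge of the work area: white L-shaped square, legs 160 and 112 mm, 25 mm wide, 10 mm thick, origin under the corner end of its long leg. To be left alone.
There are look-alikes about, which are no part of the job. What is shaped like the part that bears plate1_mid but pink is not meant.

How it is judged (in metres and radians):
On the way, in this order (a step that is already met when the one before it is completed fails the run):
1. all carrier plates and the cover on top lie square on the bed, the shuttle still out (horizontal distance between each of plate0_mid, plate1_mid, plate2_mid, plate3_mid, cover_knob and shuttle_bed below 0.006 m and angle between the x axis of each of plate0_mid, plate1_mid, plate2_mid, plate3_mid, cover_knob and the x axis of shuttle_bed, either way round below 0.1 rad and angle between each of plate0_mid, plate1_mid, plate2_mid, plate3_mid, cover_knob's own z axis and vertical below 0.06 rad and z of plate0_mid in the frame of shuttle_bed between 0.003 and 0.05 m and z of cover_knob in the frame of plate0_mid above 0.02 m and z of plate1_mid in the frame of shuttle_bed between 0.003 and 0.05 m and z of cover_knob in the frame of plate1_mid above 0.02 m and z of plate2_mid in the frame of shuttle_bed between 0.003 and 0.05 m and z of cover_knob in the frame of plate2_mid above 0.02 m and z of plate3_mid in the frame of shuttle_bed between 0.003 and 0.05 m and z of cover_knob in the frame of plate3_mid above 0.02 m and z of cover_knob in the frame of shuttle_bed between 0.003 and 0.085 m and value of joint drum above 1.3 rad), for 0.3 s.
2. pawl flicked off the wheel (value of joint pawl above 0.6 rad), for 0.2 s.
3. drum eased back, shuttle fully home (value of joint drum below 0.1 rad), for 0.2 s.
4. pawl flicked back onto the wheel (value of joint pawl below 0.3 rad), for 0.2 s.
At the end, for the whole second after the job is handed in: All carrier plates present and, above them, the cover lie flat in one pile on the bed, each centre within 6 mm of the bed's centre and turned less than 0.1 rad from it; drum within 0.10 rad of home (shuttle within 4.5 mm of its stop); pawl lying on the wheel (below 0.3 rad) (horizontal distance between each of plate0_mid, plate1_mid, plate2_mid, plate3_mid, cover_knob and shuttle_bed below 0.006 m and angle between the x axis of each of plate0_mid, plate1_mid, plate2_mid, plate3_mid, cover_knob and the x axis of shuttle_bed, either way round below 0.1 rad and angle between each of plate0_mid, plate1_mid, plate2_mid, plate3_mid, cover_knob's own z axis and vertical below 0.06 rad and z of plate0_mid in the frame of shuttle_bed between 0.003 and 0.05 m and z of cover_knob in the frame of plate0_mid above 0.02 m and z of plate1_mid in the frame of shuttle_bed between 0.003 and 0.05 m and z of cover_knob in the frame of plate1_mid above 0.02 m and z of plate2_mid in the frame of shuttle_bed between 0.003 and 0.05 m and z of cover_knob in the frame of plate2_mid above 0.02 m and z of plate3_mid in the frame of shuttle_bed between 0.003 and 0.05 m and z of cover_knob in the frame of plate3_mid above 0.02 m and z of cover_knob in the frame of shuttle_bed between 0.003 and 0.085 m and value of joint drum below 0.1 rad and value of joint pawl below 0.3 rad); the robot touches nothing.
It fails at once if the drum is let run back (faster than 4 rad/s) (velocity of joint drum below -4 rad/s).
It fails at once if another thing on the table is pushed more than 6 cm (distance of any of gauge_case, loupe, cleaner, try_square from where it was at the start of the episode above 0.06 m).
Of plate0, plate1, plate2, plate3 only 2 to 4 are there at a start; the rules pass over those that are not, and their reading is None.
At some moment in a run one of plate0, plate1, plate2, plate3, cover may be knocked a few centimetres aside while the robot is not near it.
Once in a run the grip may slacken for a moment while it holds something.
It also fails if it takes over 210 s, if anything falls off the work surface, if the arm or the gripper's body presses on something with over 40 N, if the wrist force passes 120 N, or if a joint passes its speed limit or range.

## Working session

There is one attempt and no reset: what is moved stays moved. The work goes in short steps, each a Python script; the robot and the scene stay as the last script left them, time stands still between calls to the robot, and variables do not carry over. Pictures are saved under pics/ and viewed, and the job is handed in when it is done.

```bash
mkdir -p pics; ls; python3 - <<'E'
from plant import *
import cv2, numpy as np
for n in ("scene","top"):
    im,d=snapshot(n); cv2.imwrite(f"pics/{n}0.png",im); np.savez(f"{n}0.npz",im=im,d=d)
    p=camera_params(n); print(n,{k:(np.round(v,3).tolist() if hasattr(v,'shape') else v) for k,v in p.items()})
s=state(); print(s)
E
```

```text
pics
scene {'mtx': [[433.476, 0.0, 284.97], [0.0, 433.476, 215.546], [0.0, 0.0, 1.0]], 'world_to_cam': [[-0.846, 0.533, 0.011, 514.948], [-0.362, -0.589, 0.722, 52.456], [0.392, 0.607, 0.692, -1385.996], [0.0, 0.0, 0.0, 1.0]]}
top {'mtx': [[405.162, 0.0, 281.45], [0.0, 405.162, 205.602], [0.0, 0.0, 1.0]], 'world_to_cam': [[0.015, -1.0, -0.021, -111.918], [0.994, 0.013, 0.111, -538.633], [-0.11, -0.022, 0.994, -1300.11], [0.0, 0.0, 0.0, 1.0]]}
{'time': 0.1, 'joint_pos': array([-1.41397813e+00,  2.76558444e-01,  1.50603055e+00,  7.01568027e-06,
        1.36072303e+00, -1.21020912e-01]), 'dq': array([-5.61779893e-04, -5.10881514e-05, -2.64485837e-03,  1.48633398e-04,
       -1.60640863e-04, -1.75822011e-03]), 'effort': array([ 1.06311782e-03, -4.17699695e+01, -2.46404207e+01, -1.63007417e-04,
        5.81848188e-03, -9.41363169e-06]), 'eef_pos': array([ 157.62335632, -552.49637918,  247.5014114 ]), 'ee_rot': array([-0.56399533,  0.42638255, -0.42551099,  0.56484298]), 'force': array([ 0.30061821, -0.06703774,  0.30481853]), 'moment': array([-0.01697976,  0.04380117,  0.04812116]), 'finger_gap': 85.41059459297804}
```

View pics/top0.png

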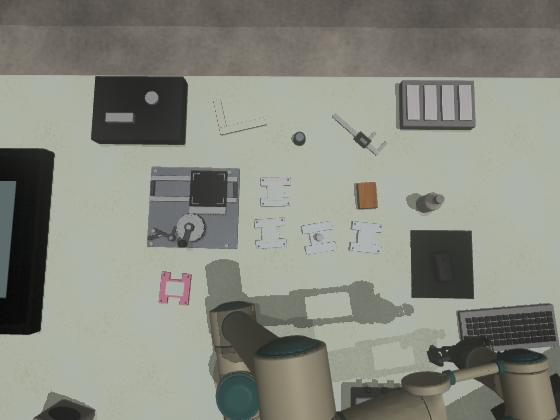

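View pics/scene0.png

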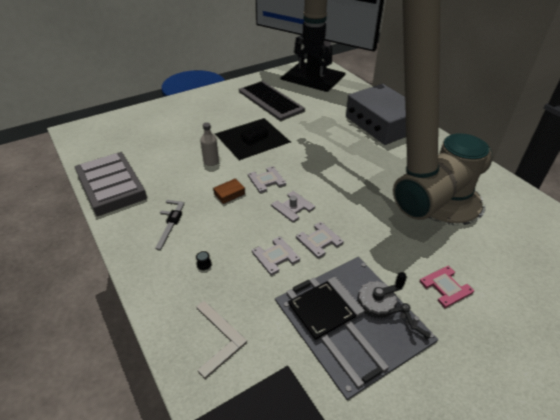

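The top view shows three white carrier plates at (275,192), (270,233) and (365,237), and the knobbed cover at (319,238). The pink look-alike is at (175,288). The shuttle bed is at (208,188), the winch at (190,228), the crank handle near (183,241) and the pawl tab near (152,233). I'll enlarge to confirm.

```bash
python3 - <<'E'
import cv2, numpy as np
im=cv2.imread("pics/top0.png")
cv2.imwrite("pics/c1.png",cv2.resize(im[155:260,140:260],None,fx=5,fy=5,interpolation=cv2.INTER_CUBIC))
cv2.imwrite("pics/c2.png",cv2.resize(im[165:265,245:395],None,fx=5,fy=5,interpolation=cv2.INTER_CUBIC))
im=cv2.imread("pics/scene0.png")
cv2.imwrite("pics/c3.png",cv2.resize(im[250:390,270:440],None,fx=4,fy=4,interpolation=cv2.INTER_CUBIC))
E
```

```text
(no output)
```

View pics/c1.png

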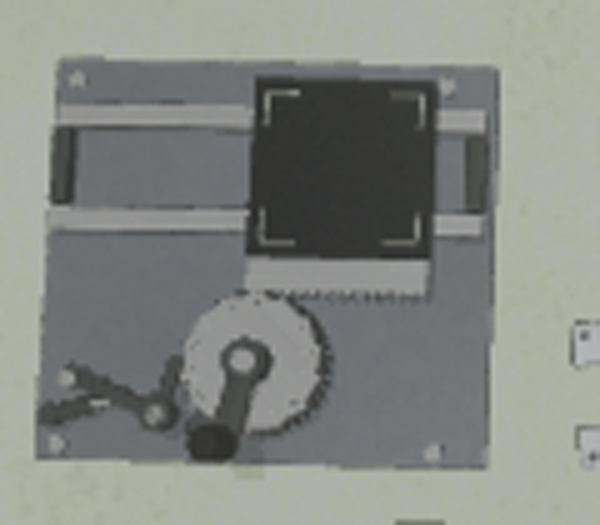

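View pics/c2.png

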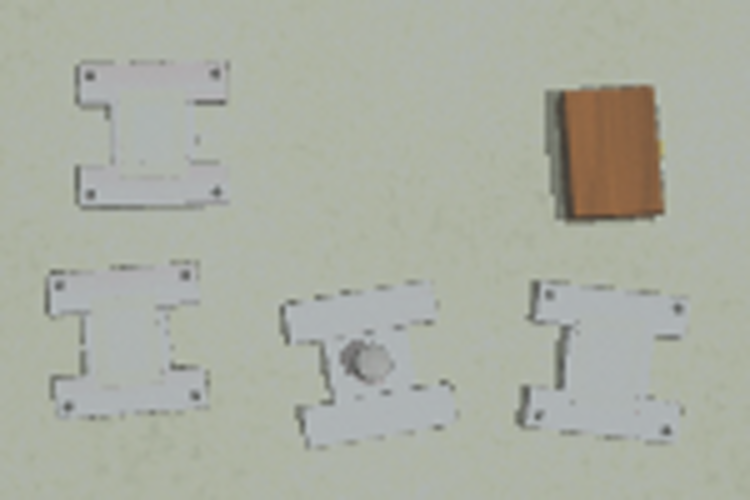

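View pics/c3.png

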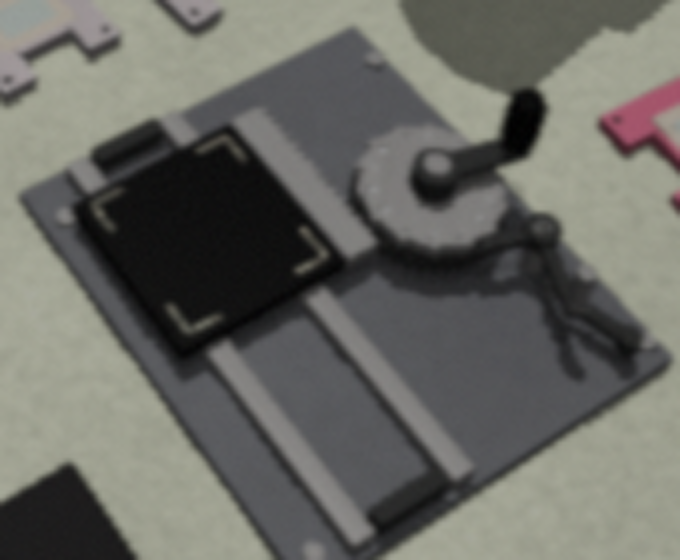

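Top crop (c1): the bed's corner marks run from about (195,173) to (225,204). The handle is at (182,243), the pawl tab at about (149,237), the pivot at (171,237) and the axis at (189,227), with the pawl on the wheel. Crop c2 confirms three white carriers with holes and an inlay, and a cover with a knob. The pink part is excluded. Next I'll measure using depth and colour.

```bash
cat > vis.py <<'E'
import numpy as np, cv2
from plant import *
def world(name,d):
    p=camera_params(name);K=p['mtx'];T=np.linalg.inv(p['world_to_cam'])
    v,u=np.mgrid[:d.shape[0],:d.shape[1]]
    c=np.stack([(u-K[0,2])/K[0,0]*d,-(v-K[1,2])/K[1,1]*d,-d,np.ones_like(d)],-1)
    return (c@T.T)[...,:3]
def cast(name,uv,z):
    p=camera_params(name);K=p['mtx'];T=np.linalg.inv(p['world_to_cam'])
    uv=np.atleast_2d(np.asarray(uv,float))
    r=np.c_[(uv[:,0]-K[0,2])/K[0,0],-(uv[:,1]-K[1,2])/K[1,1],-np.ones(len(uv))]@T[:3,:3].T
    o=T[:3,3]; return o+r*((z-o[2])/r[:,2])[:,None]
E
python3 - <<'E'
from vis import *
z=np.load("top0.npz");W=world("top",z['d'])
print(W[250:256,245:250,2].round(1), W[190:194,272:278,2].round(1), W[185:190,205:210,2].round(1))
t=W[180:260,245:260,2];print(t.mean(),t.std(),(z['d']==0).mean())
im=z['im'];print(im[192,275],im[180,275],im[250,300],im[188,208],im[238,319])
h=np.clip(W[...,2]*6,0,255).astype(np.uint8);h[z['d']==0]=255
cv2.imwrite("pics/h.png",cv2.resize(h[155:265,140:400],None,fx=3,fy=3,interpolation=cv2.INTER_NEAREST))
E
```

```text
[[ 0.8 -2.9  5.7 -4.  -4.3]
 [ 7.8  1.4  3.9  0.3  3.2]
 [ 1.4  5.8 -0.6 -5.  -2.3]
 [ 0.1 -2.2  5.3  3.7 -5.8]
 [-4.  -1.9  2.5 -2.8 -2.8]
 [-0.7 -1.5 -3.3 -3.6 -2.6]] [[13.4 14.4 12.6  9.9 15.7 13.2]
 [13.7 13.  14.2 10.2 18.2  8. ]
 [ 9.4  8.4 14.2  8.4 11.6  7.9]
 [ 8.9  7.2 14.1 10.8  8.6 13.9]] [[31.9 32.1 32.8 32.7 35.2]
 [33.5 38.  31.5 36.5 28.9]
 [35.1 40.8 32.5 31.4 32.1]
 [29.8 32.2 31.  31.9 29.7]
 [29.1 31.1 34.4 32.7 30.5]]
2.321625492733493 55.17990024185107 0.004119897959183673
[176 179 173] [174 173 175] [168 180 175] [51 54 52] [162 163 162]
```

View pics/h.png

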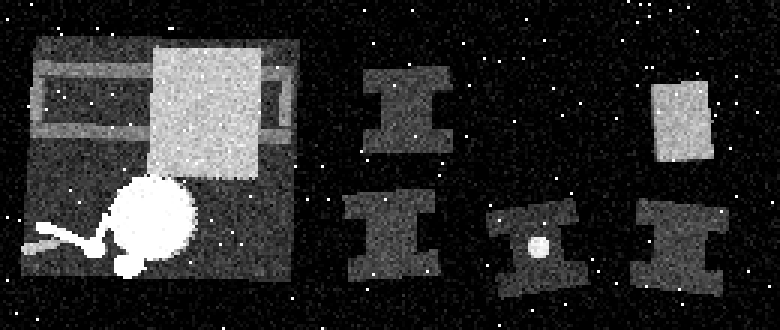

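```bash
python3 - <<'E'
from vis import *
z=np.load("top0.npz");W=world("top",z['d'])
np.set_printoptions(linewidth=250)
print(W[226:242,145:178,2].round(0).astype(int))
zs=np.load("scene0.npz");S=world("scene",zs['d'])
print(S[320:342,410:436,2].round(0).astype(int))
im=cv2.imread("pics/scene0.png")
cv2.imwrite("pics/c4.png",cv2.resize(im[295:350,360:440],None,fx=9,fy=9,interpolation=cv2.INTER_CUBIC))
im=cv2.imread("pics/top0.png")
cv2.imwrite("pics/c5.png",cv2.resize(im[210:255,140:210],None,fx=10,fy=10,interpolation=cv2.INTER_CUBIC))
E
```

```text
[[  -1   -3   -1   11   10    8   13    8    7   12   13    7    9    6   15    6    4    9    8    5   11    7    7    4   13    9    9    6    7   43   45    6   51]
 [  -2   -3    2   12   12   11   10   11   11   11   10    4   11    5    6    9   10   11    7    7   12    5   11   11    6    9    8    8    6   44   48   46   49]
 [   1 1349    0    3    8   11   10   10   10    7    9    9    2    8    9    4    9    9    7    5   10    6    6   14    7   11   10    8    9   44   45   45   46]
 [  -2    1   -3   13   11   14    8   78   81   77   74   62    7    8   14    9    9    6    9   12   10   10    8    9   10   10    9    7   48   49   45   45   47]
 [   2    1   -1    5    7    7   11   79   82   78   81   69   55   42   11   11   10    9    9   11    4    9   14    6   12    5    8    7   50   49   40   50   48]
 [   3   -3    1    8    9   10   16   82   78   77   74   65   50   46   43   40   40   11    9    9   11    8   10    8    8   12   13   46   49   44   35   10   50]
 [  -5    2   -3    7    7    8   10   11   75   71   67   61   51   40   47   47   42   46 
[... 3243 characters left out ...]
  10  26  31  33 915  31  30  36  17  12  15  14  10  -1]
 [ 11   8  10   8   6  10   4  10   6   8   8  12   7  25  25  29  31  30  34  30  13  13  14   9   8  12]
 [ 13   7   9   9   9   9  12   7  10  11  10   7   9  20  24  27  32  30  28  12  13  14  14   7   9   9]
 [ 11   9  10   9   9   8   9   8  11   9  10   9   8  11 915  24  26  28  22   8  11  11   9  10  11   8]
 [ 10   9   8  10   9  11  12   9   9   9   9   8  10   7   9   8  11   9  10  12  10   9   7   7  10  12]
 [  8  11   7   9   8  11  10   9  10   9   9   9  12   7  11   8  12   9  11  10  11  10   8  10   9   8]
 [  6  10   6  10   9  11   9  10   9   9  10   7   8  11  10   9   9   8  11   9   8   9   9   9   6   2]]
```

View pics/c4.png

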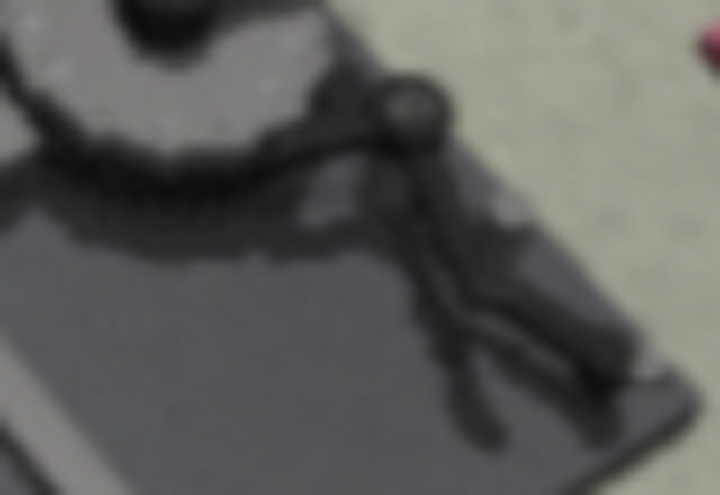

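View pics/c5.png

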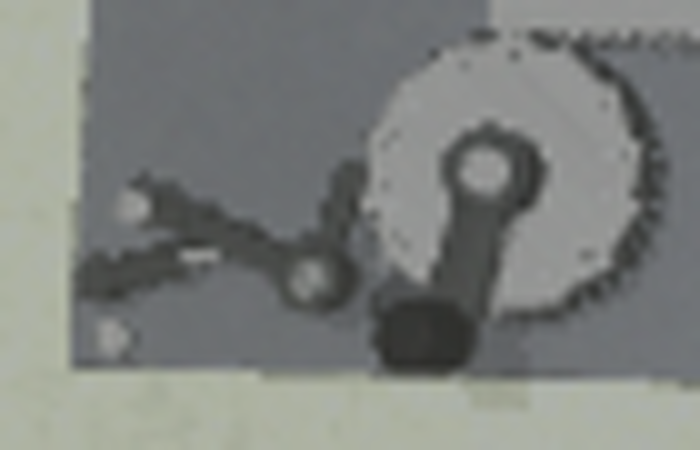

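The tab's light top disc is at (153.5,230.5) with z≈80. The lower branch at z≈32 is a low fixed arm, not the tab. Now I'll measure everything.

```bash
cat >> vis.py <<'E'
def wrap(a): return (a+np.pi/2)%np.pi-np.pi/2
def plates(name="top",snap=None,zr=(6,22),pl=12,roi=(300,800,-450,300)):
    im,d=snap if snap is not None else snapshot(name)
    W=world(name,cv2.medianBlur(d.astype(np.float32),3))
    m=((W[...,2]>zr[0])&(W[...,2]<zr[1])&(W[...,0]>roi[0])&(W[...,0]<roi[1])&(W[...,1]>roi[2])&(W[...,1]<roi[3])).astype(np.uint8)
    out=[];n,l,st,ce=cv2.connectedComponentsWithStats(m)
    for i in range(1,n):
        if 300<st[i,4]<1200:
            c,_=cv2.findContours((l==i).astype(np.uint8),cv2.RETR_EXTERNAL,cv2.CHAIN_APPROX_NONE)
            c=max(c,key=cv2.contourArea)
            mk=np.zeros(m.shape,np.uint8);cv2.drawContours(mk,[c],-1,1,-1)
            vv,uu=np.nonzero(mk);P=cast(name,np.c_[uu,vv],pl)[:,:2]
            r=cv2.minAreaRect(P.astype(np.float32))
            C=P.mean(0);Q=P-C
            # inertia: plate y vs x from 2nd moments (long-bars): use rect angle
            a=np.deg2rad(r[2])
            bgr=im[mk>0].mean(0)
            box=cv2.boxPoints(r)
            pink=bool(bgr[2]-bgr[1]>20)
            out.append(dict(c=C,rc=np.array(r[0]),ang=(a+np.pi/4)%(np.pi/2)-np.pi/4,size=r[1],area=len(P),pink=pink,px=ce[i]))
    return out
E
python3 - <<'E'
from vis import *
np.set_printoptions(precision=1,suppress=True)
z=np.load("top0.npz")
for p in plates(snap=(z['im'],z['d'])): print(p)
W=world("top",cv2.medianBlur(z['d'],3))
m=((W[...,2]>26)&(W[...,2]<42)).astype(np.uint8)
n,l,st,ce=cv2.connectedComponentsWithStats(m)
for i in range(1,n):
    if st[i,4]>200:
        vv,uu=np.nonzero(l==i);print(st[i],ce[i],cv2.minAreaRect(cast("top",np.c_[uu,vv],34)[:,:2].astype(np.float32)))
# corner marks
g=cv2.cvtColor(z['im'],cv2.COLOR_BGR2GRAY);sub=g[170:207,190:227]
mk=np.zeros_like(g);mk[171:206,191:226]=(sub[1:-1,1:-1]>85)
vv,uu=np.nonzero(mk);print(len(uu))
cv2.imwrite("pics/mk.png",cv2.resize(mk[160:220,180:240]*255,None,fx=6,fy=6,interpolation=cv2.INTER_NEAREST))
P=cast("top",np.c_[uu,vv],34)[:,:2];print(P.mean(0),cv2.minAreaRect(P.astype(np.float32)))
for nme,uv,h in (("tab",(153.5,230.5),82),("pivot",(171.2,237.6),50),("axis",(188.6,227.2),64),("handle",(182.5,243.3),108)):print(nme,cast("top",uv,h))
mm=(W[...,2]>40)&(W[...,2]<1000)
for nme,(r0,r1,c0,c1),(za,zb) in (("tab",(226,240,148,160),(74,90)),("pivot",(230,242,165,178),(40,60)),("handle",(235,250,170,195),(98,118)),("knob",(225,245,305,335),(30,50))):
    s=W[r0:r1,c0:c1];k=(s[...,2]>za)&(s[...,2]<zb);print(nme,k.sum(),s[k].mean(0))
# base plate
E
```

```text
{'c': array([589.6, -82.4]), 'rc': array([590.9, -83.1]), 'ang': np.float64(0.012932563045668921), 'size': (94.35360717773438, 97.10751342773438), 'area': 680, 'pink': False, 'px': array([275.2, 191.4])}
{'c': array([451.5, -67.6]), 'rc': array([451.9, -67.5]), 'ang': np.float64(0.09775751133851451), 'size': (95.82145690917969, 99.56763458251953), 'area': 711, 'pink': False, 'px': array([270. , 232.7])}
{'c': array([ 438.9, -227.5]), 'rc': array([ 438.8, -227.3]), 'ang': np.float64(0.1760623786134654), 'size': (95.0708236694336, 99.0603256225586), 'area': 696, 'pink': False, 'px': array([318.5, 237.3])}
{'c': array([ 442.4, -382.7]), 'rc': array([ 442.4, -382.8]), 'ang': np.float64(-0.0982173810021223), 'size': (100.27252960205078, 96.00284576416016), 'area': 738, 'pink': False, 'px': array([366. , 236.9])}
[ 401   80   75   48 1642] [435.8 105.1] ((889.0772705078125, -618.9867553710938), (162.4702606201172, 243.96893310546875), 0.35300344228744507)
[ 32 149  19 185 544] [ 41.3 243.2] ((420.1725769042969, 680.4873046875), (601.0531616210938, 15.38976764678955), 0.2856813371181488)
[ 188  171   39   44 1580] [207.9 192.3] ((580.171142578125, 140.14263916015625), (143.0052032470703, 123.97411346435547), 0.6372401118278503)
[358 182  20  26 458] [367.2 194.8] ((578.9277954101562, -383.2918701171875), (83.76974487304688, 59.16981887817383), 4.103868007659912)
[435 252  18  30 383] [444.1 266.6] ((351.92059326171875, -625.3381958007812), (89.74581146240234, 47.40968322753906), 7.281001091003418)
43
[590.7 145.4] ((594.4210815429688, 138.43504333496094), (103.6364974975586, 100.284912109375), 89.90245056152344)
tab [[450.2 296.   82. ]]
pivot [[429.6 248.3  50. ]]
axis [[463.1 189.9  64. ]]
handle [[411.1 195.6 108. ]]
tab 9 [451.7 298.2  77. ]
pivot 70 [436.6 250.9  46.6]
handle 42 [411.9 201.  104.7]
knob 41 [ 438.9 -227.8   38.6]
```

View pics/mk.png

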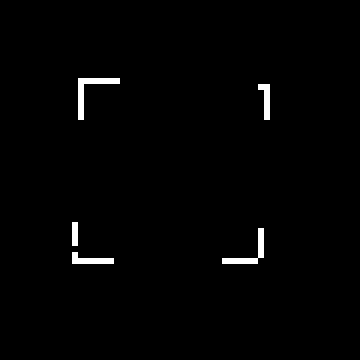

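```bash
python3 - <<'E'
from vis import *
np.set_printoptions(precision=2,suppress=True)
f=lambda q:(np.array(q,float)+.5)/5-.5+[140,155]
for nm,q,h in (("bed",[(256,78),(437,81),(432,260),(247,258)],34),("marks",[(264,91),(425,92),(421,243),(258,242)],34),("base",[(58,58),(498,68),(489,466),(36,459)],10)):
    P=cast("top",f(q),h)[:,:2];print(nm,P.tolist(),P.mean(0))
    for i in range(4):
        e=P[(i+1)%4]-P[i];print(np.linalg.norm(e).round(1),np.arctan2(e[1],e[0]).round(3))
# scene view estimate: dark bed corners from c3 (x4, offset 270,250)
g=lambda q:(np.array(q,float)+.5)/4-.5+[270,250]
P=cast("scene",g([(92,207),(220,136),(328,252),(186,332)]),34)[:,:2];print("scene marks",P.tolist(),P.mean(0))
P=cast("scene",g([(78,205),(228,122),(345,262),(185,355)]),34)[:,:2];print("scene bed",P.tolist(),P.mean(0))
E
```

```text
bed [[653.7297140869821, 197.86757847338757], [653.047307386439, 77.4620631522495], [533.9319873854672, 77.15234496537809], [533.6691556640044, 198.98528695853926]] [593.59 137.87]
120.4 -1.576
119.1 -3.139
121.8 1.573
120.1 -0.009
marks [[645.0433467529656, 192.1914685134361], [645.5722762611107, 85.19736247127568], [545.0473420202973, 84.72842357881893], [544.3316538358896, 192.1536601460783]] [595.   138.57]
107.0 -1.566
100.5 -3.137
107.4 1.577
100.7 0.0
base [[670.7394637961404, 339.21473427819365], [667.1344674602797, 40.37529192815731], [400.4487112840449, 39.166086512638515], [400.5115580709365, 340.0881380385114]] [534.71 189.71]
298.9 -1.583
266.7 -3.137
300.9 1.571
270.2 -0.003
scene marks [[643.7994682739245, 89.66434582812707], [545.7651152599402, 87.19769164940357], [541.6022579133175, 190.88140644994837], [644.7194977984914, 190.16750439136473]] [593.97 139.48]
scene bed [[650.259042125801, 83.94053118216289], [534.9002215169389, 80.90393252239653], [537.3773532714677, 201.69248307342042], [653.7034697022248, 201.91333035510252]] [594.06 142.11]
```

```bash
cat > arm.py <<'E'
from vis import *
from scipy.spatial.transform import Rotation as R
def quat(phi):
    x=np.array([np.cos(phi),np.sin(phi),0]);y=np.array([0,0,-1.]);z=np.cross(x,y)
    return R.from_matrix(np.c_[x,y,z]).as_quat()
def best(pos,phi):
    q0=np.array(state()['joint_pos']);b=None
    for k in (0,np.pi):
        j=ik(pos,quat(phi+k))
        if j is None: continue
        j=np.array(j);c=np.abs(j-q0).max()+ (5 if abs(j[5])>2.4 else 0)
        if b is None or c<b[0]: b=(c,phi+k,j)
    return b
def rep(t=""):
    s=state();print(t,"t=%.1f"%s['time'],np.round(s['eef_pos'],1),"F",np.round(s['force'],1),"gap %.1f"%s['finger_gap'])
    return s
E
python3 - <<'E'
from arm import *
s=rep();print(R.from_quat(s['ee_rot']).as_matrix().round(2))
p=[589.6,-82.4,120]
b=best(p,np.pi/2+0.01);print(b)
move_pose(p,quat(b[1]));rep("above")
hit=move_linear([589.6,-82.4,14],v=60,force_limit=6);rep(f"hit {hit}")
E
```

```text
t=0.1 [ 157.6 -552.5  247.5] F [ 0.3 -0.1  0.3] gap 85.4
[[ 0.27 -0.    0.96]
 [-0.96  0.    0.27]
 [-0.   -1.    0.  ]]
(np.float64(1.4261212032258892), 4.7223889803846895, array([-2.55696036e-01,  4.01771882e-01,  1.65141929e+00, -4.44089210e-16,
        1.08840148e+00,  1.30510029e+00]))
above t=2.4 [589.7 -83.3 120.2] F [ 0.2  0.6 -0.1] gap 85.8
hit False t=4.3 [589.8 -82.4  14.4] F [-1.  -0.9 -0.1] gap 85.2
```

No contact at z=14 with the gripper open, so the stated tip offset is for the closed jaws. I'll grip plate A at z≈15.5.

```bash
python3 - <<'E'
from arm import *
move_linear([589.6,-82.4,15.5],v=60)
grasp(60);rep("grasped")
move_linear([589.6,-82.4,100],v=120);s=rep("lift")
p=[594,139,100];move_linear(p,quat(-np.pi/2),v=200);rep("over bed")
for n in("top","scene"):
    im,d=snapshot(n);cv2.imwrite(f"pics/{n}1.png",im)
E
```

```text
grasped t=5.0 [589.9 -82.4  16. ] F [-0.8  0.7  5.5] gap 54.4
lift t=5.8 [588.8 -82.2  99.1] F [-0.9  0.5 -2.3] gap 54.3
over bed t=7.1 [593.9 138.1  99.9] F [ 0.1 -0.4 -1.1] gap 54.1
```

View pics/scene1.png

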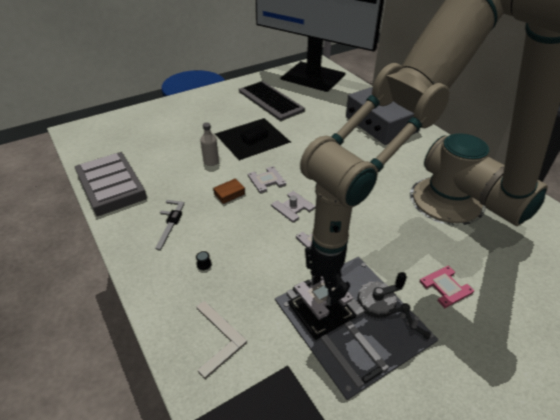

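View pics/top1.png

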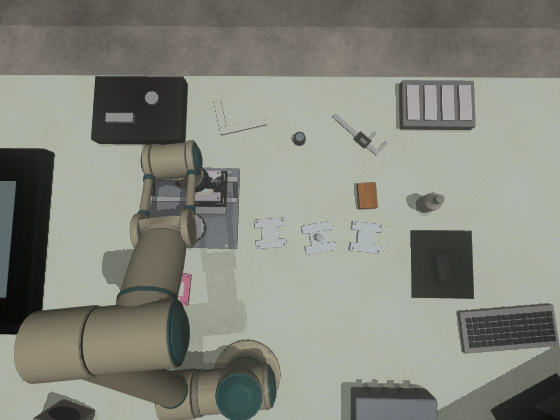

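Scene view: the plate is gripped level over the bed at about (320,296), and the other plates are unmoved. Lowering it now.

```bash
python3 - <<'E'
from arm import *
move_linear([594,139,58],v=120)
h=move_linear([594,139,48.5],v=40,force_limit=6);rep(f"down {h}")
open_gripper();rep()
move_linear([594,139,120],v=200)
b=best([451.5,-67.6,120],np.pi/2+0.0978)
move_pose([451.5,-67.6,120],quat(b[1]));rep("above B")
for n in("top","scene"):
    im,d=snapshot(n);cv2.imwrite(f"pics/{n}2.png",im);np.savez(f"{n}2.npz",im=im,d=d)
np.set_printoptions(precision=2,suppress=True)
z=np.load("top2.npz")
for p in plates(snap=(z['im'],z['d'])): print(p)
for p in plates(snap=(z['im'],z['d']),zr=(40,54),pl=46): print("bed",p)
E
python3 -c "
import cv2
im=cv2.imread('pics/top2.png');cv2.imwrite('pics/t2c.png',cv2.resize(im[150:260,140:400],None,fx=3,fy=3,interpolation=cv2.INTER_CUBIC))"
```

```text
down True t=8.0 [595.4 139.1  50. ] F [-0.7 -0.2  3.4] gap 54.1
 t=8.4 [594.  138.9  48.3] F [ 0.3  0.2 -0.7] gap 85.2
above B t=9.9 [452.3 -67.3 119.7] F [ 0.8 -0.5  0.5] gap 85.1
{'c': array([ 438.67, -228.05]), 'rc': array([ 439.01, -227.25]), 'ang': np.float64(0.18963569509651546), 'size': (95.37828826904297, 99.84942626953125), 'area': 690, 'pink': False, 'px': array([318.71, 237.39])}
{'c': array([ 442.47, -382.83]), 'rc': array([ 442.92, -382.88]), 'ang': np.float64(-0.0982173810021223), 'size': (100.27252960205078, 97.07527923583984), 'area': 742, 'pink': False, 'px': array([366.02, 236.89])}
bed {'c': array([595.14, 138.62]), 'rc': array([594.79, 138.69]), 'ang': np.float64(0.012755587668854762), 'size': (95.81285095214844, 98.47608184814453), 'area': 726, 'pink': False, 'px': array([207.24, 187.35])}
bed {'c': array([463.02, 201.03]), 'rc': array([450.69, 213.9 ]), 'ang': np.float64(0.5389901822232757), 'size': (90.15739440917969, 145.49215698242188), 'area': 584, 'pink': False, 'px': array([186.57, 227.52])}
```

View pics/t2c.png

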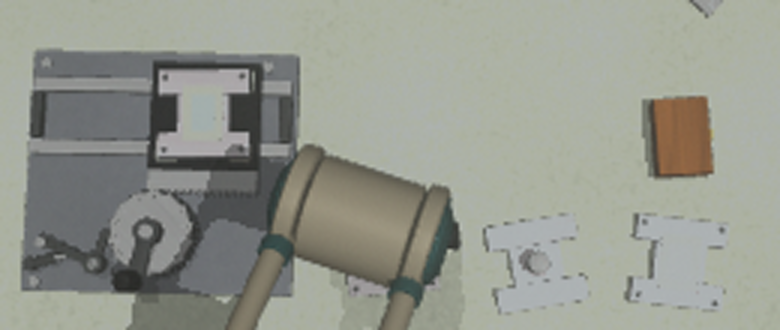

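The first plate lies square in the marks, measured at (595.1,138.6) against the bed at (594,139). Next is plate B, then C with a fresh measurement.

```bash
cat >> arm.py <<'E'
def pick(x,y,ang,h=15.5):
    b=best([x,y,110],np.pi/2+ang)
    move_pose([x,y,110],quat(b[1]))
    if move_linear([x,y,h],v=100,force_limit=8): rep("HIT"); 
    grasp(60);s=rep("grasp")
    move_linear([x,y,100],v=130);s=rep("lift")
    return b[1]
def place(x,y,phi,zexp,ang=0):
    k=np.pi/2+ang; phi=k+np.round((phi-k)/np.pi)*np.pi
    move_linear([x,y,max(110,zexp+25)],quat(phi),v=220);s=rep("over")
    if s['finger_gap']<50 : return False
    move_linear([x,y,zexp+8],v=120)
    h=move_linear([x,y,zexp-1.5],v=40,force_limit=6);rep(f"down {h}")
    open_gripper();move_linear([x,y,135],v=200);return True
E
python3 - <<'E'
from arm import *
ph=pick(451.5,-67.6,.0978)
print(place(594,139,ph,62))
np.set_printoptions(precision=2,suppress=True)
z=snapshot("top");cv2.imwrite("pics/top3.png",z[0])
for p in plates(snap=z): print(p)
E
```

```text
grasp t=11.8 [451.9 -67.6  16.5] F [-0.9  0.9  6.5] gap 54.2
lift t=12.6 [450.7 -67.4  99.4] F [-0.3 -0.1 -3.1] gap 54.0
over t=13.8 [592.9 138.1 109.6] F [ 0.  1. -3.] gap 54.4
down True t=14.6 [595.4 139.   62.5] F [-0.4  0.4  4.8] gap 54.0
True
{'c': array([557.04, 268.04]), 'rc': array([563.29, 266.37]), 'ang': np.float64(-0.04207714627492498), 'size': (73.09689331054688, 145.1131134033203), 'area': 740, 'pink': False, 'px': array([170.42, 199.76])}
{'c': array([ 438.68, -227.06]), 'rc': array([ 438.88, -227.34]), 'ang': np.float64(0.17942893048170505), 'size': (95.25077819824219, 99.98567199707031), 'area': 705, 'pink': False, 'px': array([318.39, 237.38])}
{'c': array([ 442.31, -382.44]), 'rc': array([ 442.41, -382.67]), 'ang': np.float64(-0.10289375871824724), 'size': (100.3578872680664, 96.16036224365234), 'area': 743, 'pink': False, 'px': array([365.91, 236.94])}
```

View pics/top3.png

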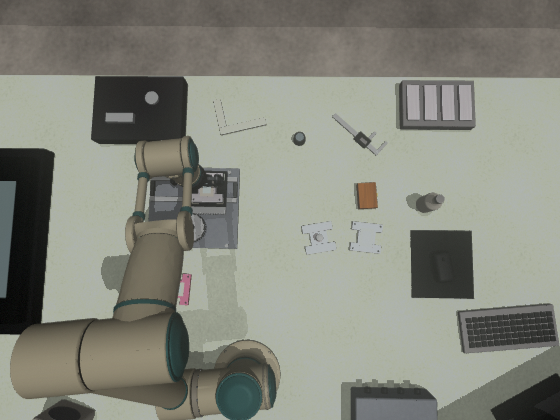

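Two plates are on the bed. The cover at (318,237) and the carrier at (366,237) are unmoved. Picking C now and checking the pile while the arm is away.

```bash
python3 - <<'E'
from arm import *
ph=pick(442.4,-382.6,-.1)
np.set_printoptions(precision=2,suppress=True)
z=snapshot("top");cv2.imwrite("pics/top4.png",z[0])
for p in plates(snap=z,zr=(50,66),pl=58): print("pile",p)
for p in plates(snap=z): print(p)
print(place(594,139,ph,74))
z=snapshot("top")
for p in plates(snap=z): print(p)
z=snapshot("scene");cv2.imwrite("pics/scene4.png",cv2.resize(z[0][140:360,220:440],None,fx=2.7,fy=2.7,interpolation=cv2.INTER_CUBIC))
E
```

```text
grasp t=19.1 [ 442.8 -383.2   16.6] F [-0.7  0.8  6.4] gap 54.0
lift t=19.9 [ 441.8 -381.9   99.1] F [ 0.2 -0.4 -2.8] gap 54.0
pile {'c': array([774.31, 264.24]), 'rc': array([774.36, 264.18]), 'ang': np.float64(0.009460298246315335), 'size': (50.73248291015625, 71.28562927246094), 'area': 350, 'pink': False, 'px': array([170.44, 132.5 ])}
pile {'c': array([594.39, 138.82]), 'rc': array([596.2 , 138.01]), 'ang': np.float64(0.012703388671191806), 'size': (95.00807189941406, 100.66168975830078), 'area': 734, 'pink': False, 'px': array([206.41, 187.  ])}
{'c': array([ 438.04, -227.02]), 'rc': array([ 438.96, -227.02]), 'ang': np.float64(0.1896493437971022), 'size': (95.37846374511719, 98.78958129882812), 'area': 690, 'pink': False, 'px': array([318.38, 237.59])}
over t=22.5 [593.9 138.2 110. ] F [-0.   0.1 -1.7] gap 54.1
down True t=23.2 [595.4 139.1  74.7] F [-1.   0.5  4.4] gap 54.1
True
{'c': array([557.05, 267.92]), 'rc': array([562.7 , 264.98]), 'ang': np.float64(-0.004137353911492614), 'size': (70.58507537841797, 141.78221130371094), 'area': 747, 'pink': False, 'px': array([170.4 , 199.79])}
{'c': array([ 438.59, -227.09]), 'rc': array([ 439.17, -227.43]), 'ang': np.float64(0.17942753232213282), 'size': (95.79034423828125, 99.7013168334961), 'area': 705, 'pink': False, 'px': array([318.4 , 237.42])}
```

View pics/scene4.png

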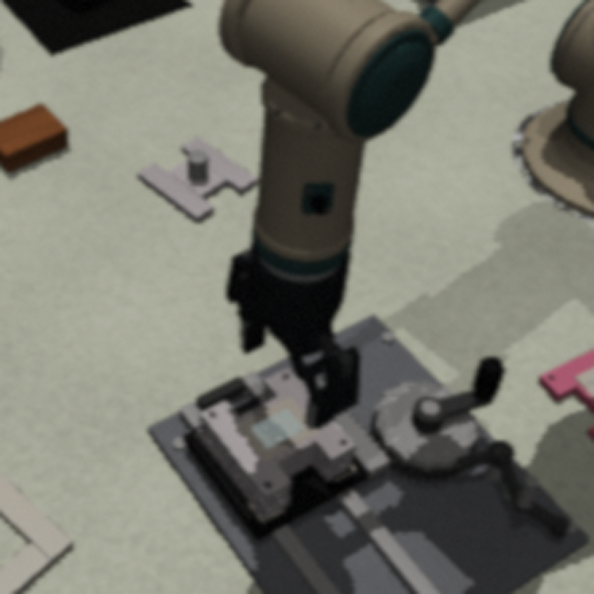

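The scene crop shows three carriers stacked square, with the cover lying still at about (196,170). Next, the cover.

```bash
python3 - <<'E'
from arm import *
ph=pick(438.6,-227.4,.18)
np.set_printoptions(precision=2,suppress=True)
z=snapshot("top");cv2.imwrite("pics/top5.png",cv2.resize(z[0][150:290,140:400],None,fx=3,fy=3))
for p in plates(snap=z,zr=(62,78),pl=70): print("pile",p)
for p in plates(snap=z): print(p)
E
```

```text
grasp t=27.1 [ 438.9 -227.6   16.6] F [-2.3  0.7  6.5] gap 53.8
lift t=27.9 [ 437.8 -226.9   99.2] F [ 0.1  0.4 -3.7] gap 54.0
pile {'c': array([593.68, 138.19]), 'rc': array([594.22, 137.71]), 'ang': np.float64(0.011175406237542651), 'size': (94.13082122802734, 101.63309478759766), 'area': 772, 'pink': False, 'px': array([205.84, 186.64])}
```

View pics/top5.png

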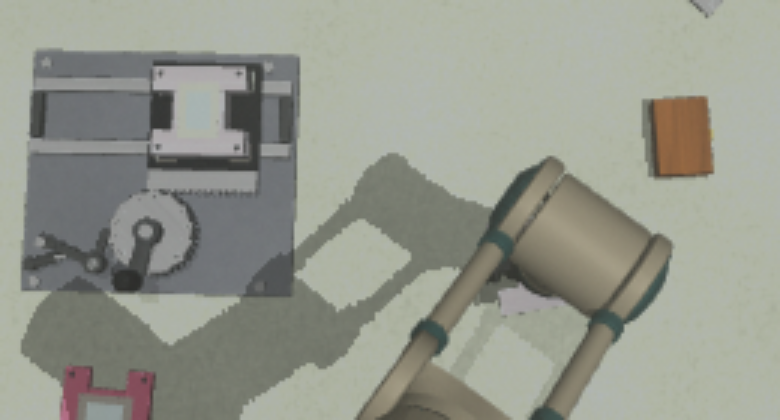

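The pile is square and centred at (593.7,138.2). Placing the cover, then backing off to check.

```bash
python3 - <<'E'
from arm import *
s=state()
x=R.from_quat(s['ee_rot']).as_matrix()[:,0];ph=np.arctan2(x[1],x[0])
print(place(594,138.6,ph,86))
move_linear([594,138.6,200],v=250)
move_pose([430,-60,220],quat(best([430,-60,220],np.pi/2)[1]))
np.set_printoptions(precision=2,suppress=True)
z=snapshot("top");cv2.imwrite("pics/top6.png",cv2.resize(z[0][150:290,140:400],None,fx=3,fy=3))
for p in plates(snap=z,zr=(72,90),pl=80): print("pile",p)
W=world("top",cv2.medianBlur(z[1],3));k=(W[...,2]>98)&(W[...,2]<118)&(W[...,0]>540)&(W[...,0]<640)&(W[...,1]>90)&(W[...,1]<190);print("knob",k.sum(),W[k].mean(0))
z2=snapshot("scene");cv2.imwrite("pics/scene6.png",cv2.resize(z2[0][200:400,260:440],None,fx=3,fy=3,interpolation=cv2.INTER_CUBIC));rep()
E
```

```text
over t=29.9 [593.5 137.7 110.9] F [ 0.1  0.5 -3.6] gap 54.2
down True t=30.5 [595.1 138.5  86.6] F [ 0.5 -1.   4.9] gap 53.8
True
pile {'c': array([595.47, 137.13]), 'rc': array([594.3, 137.9]), 'ang': np.float64(0.01112206083225431), 'size': (96.531494140625, 99.439208984375), 'area': 766, 'pink': False, 'px': array([205.69, 185.67])}
knob 52 [594.38 137.73 107.56]
 t=32.9 [431.1 -59.4 219.7] F [-0.6  0.4 -0.1] gap 85.5
```

View pics/top6.png

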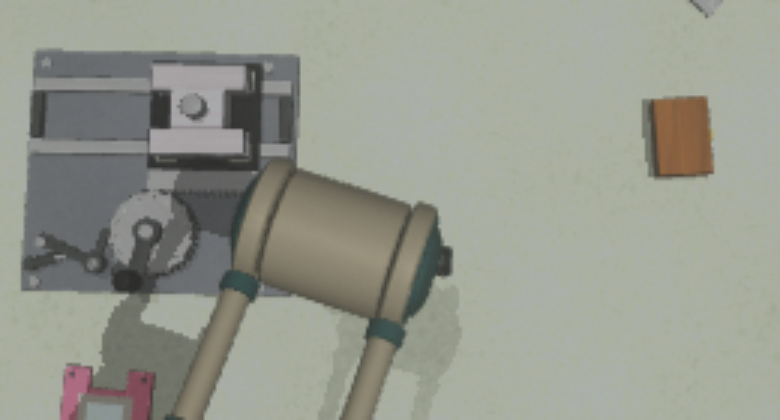

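View pics/scene6.png

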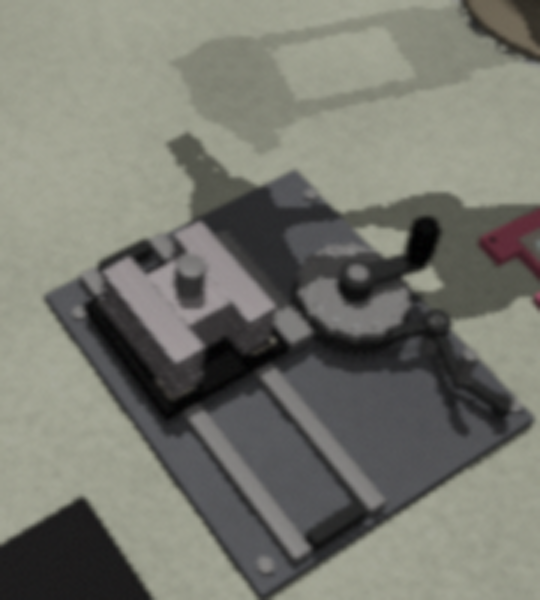

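Step 1 looks met: the cover is square on the pile and the knob is at (594.4,137.7). Now I'll flick the pawl off with closed fingers from the +x side of the tab.

```bash
python3 - <<'E'
from arm import *
grasp(30)
p=[482,296,160];b=best(p,np.pi/2)
move_pose(p,quat(b[1]));rep("above")
print(move_linear([482,296,75],v=120,force_limit=8));rep("down")
h=move_linear([425,296,75],v=60,force_limit=25);rep(f"push {h}")
move_linear([440,296,75],v=100);move_linear([440,296,180],v=200)
move_pose([400,60,220],quat(best([400,60,220],np.pi/2)[1]));rep()
z=snapshot("top");cv2.imwrite("pics/top7.png",cv2.resize(z[0][150:260,135:265],None,fx=5,fy=5,interpolation=cv2.INTER_CUBIC))
z2=snapshot("scene");cv2.imwrite("pics/scene7.png",cv2.resize(z2[0][200:400,260:440],None,fx=3,fy=3,interpolation=cv2.INTER_CUBIC))
E
```

```text
above t=35.0 [482.3 295.  160.2] F [ 0.4 -0.9 -0.7] gap 0.1
False
down t=35.8 [482.7 296.   75.6] F [-0.   0.1  0.6] gap 0.0
push False t=36.9 [425.5 295.7  75. ] F [ 2.4 -3.2 -1.7] gap -0.0
 t=38.9 [400.2  60.5 219.4] F [-0.1  0.5 -0.8] gap -0.0
```

View pics/top7.png

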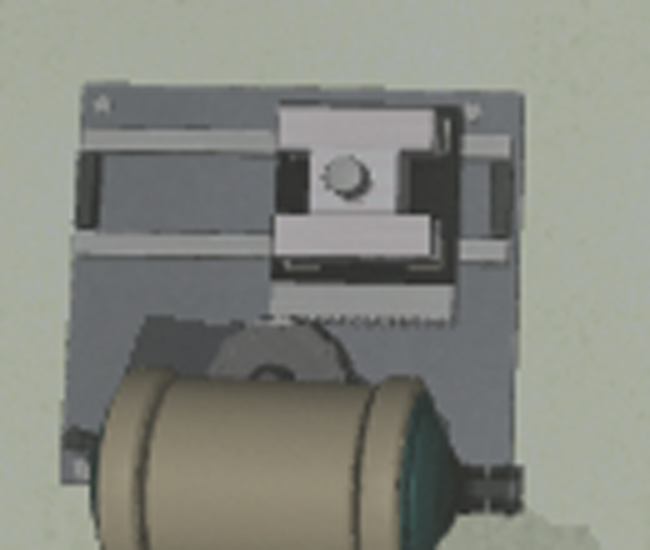

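View pics/scene7.png

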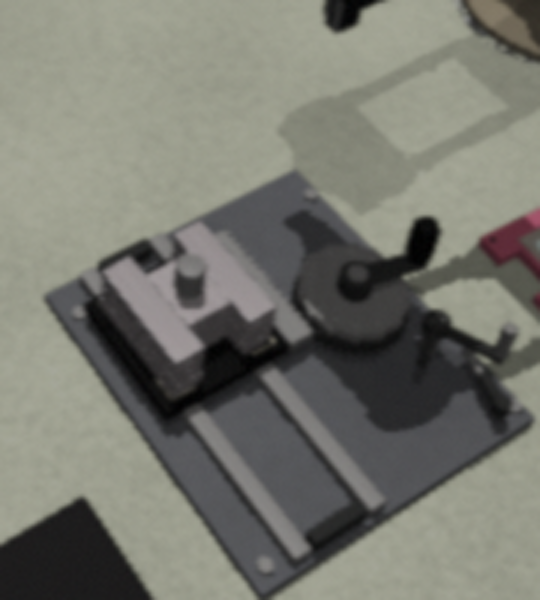

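The pawl is off: its tab has swung to (510,345) in the scene crop. Next I'll refine the handle and axis from two views.

```bash
python3 - <<'E'
from vis import *
np.set_printoptions(precision=1,suppress=True)
g=lambda q:(np.array(q,float)+.5)/4-.5+[270,250]
f=lambda q:(np.array(q,float)+.5)/10-.5+[140,210]
zs=np.load("scene0.npz");S=world("scene",cv2.medianBlur(zs['d'],3))
z=np.load("top0.npz");W=world("top",cv2.medianBlur(z['d'],3))
for A in (W,S):
    for nm,c,r in (("hub",(463,190),16),("handle",(411,197),18)):
        k=(np.hypot(A[...,0]-c[0],A[...,1]-c[1])<r)&(A[...,2]>58)
        zz=A[k][:,2];top=np.percentile(zz,85);kk=k&(A[...,2]>top-6);print(nm,top,kk.sum(),A[kk].mean(0))
for zz in (64,70):print("hub top",cast("top",f((486,168)),zz),"scene",cast("scene",g((437,163)),zz))
print("handle top",cast("top",f((424,334)),108),"scene",cast("scene",g((528,96)),108))
E
```

```text
hub 67.04293881685803 66 [463.  190.6  64.8]
handle 106.40986798017839 40 [412.1 201.3 104.9]
hub 66.42039785040694 104 [464.8 192.2  64.8]
handle 106.14118273541001 59 [413.5 204.6 105.2]
hub top [[465.8 191.5  64. ]] scene [[461.7 189.9  64. ]]
hub top [[465.5 190.   70. ]] scene [[465.4 192.8  70. ]]
handle top [[412.2 197.4 108. ]] scene [[410.9 202.4 108. ]]
```

```bash
cat > crank.py <<'E'
from arm import *
C=np.array([464.,191.]);r=54.
E
python3 - <<'E'
from crank import *
p=[410.5,201,150];b=best(p,np.pi/2)
open_gripper()
move_pose(p,quat(b[1]));rep("above")
print(move_linear([410.5,201,91],v=100,force_limit=6));rep("down")
grasp(40);s=rep("grasp")
a=np.arctan2(201-C[1],410.5-C[0]);print(a)
f0=np.array(s['force'])
for i in range(1,6):
    t=a+0.1*i
    hit=move_linear([C[0]+r*np.cos(t),C[1]+r*np.sin(t),91],v=50,force_limit=20)
    s=rep(f"{t:.2f} {hit}")
    if hit: break
z2=snapshot("scene");cv2.imwrite("pics/scene8.png",cv2.resize(z2[0][200:400,260:440],None,fx=3,fy=3,interpolation=cv2.INTER_CUBIC))
E
```

```text
above t=40.4 [410.6 200.6 150.2] F [-0.  -0.3  0.3] gap 85.1
False
down t=41.2 [411.2 200.7  91.6] F [ 0.3 -0.7  0.9] gap 85.4
grasp t=41.8 [410.8 201.4  91.6] F [-1.8  1.5  6.5] gap 22.9
2.9568090376199687
3.06 False t=42.0 [410.  195.4  91.5] F [-2.2 -0.5  7. ] gap 23.1
3.16 False t=42.3 [409.8 189.8  91.5] F [-1.3 -1.3  6.6] gap 22.8
3.26 False t=42.5 [410.2 184.4  91.6] F [-1.7 -1.5  6.6] gap 22.9
3.36 False t=42.8 [411.2 179.   91.5] F [-0.8 -1.7  6.8] gap 23.0
3.46 False t=43.1 [412.7 173.8  91.6] F [-1.2 -0.5  7. ] gap 22.6
```

View pics/scene8.png

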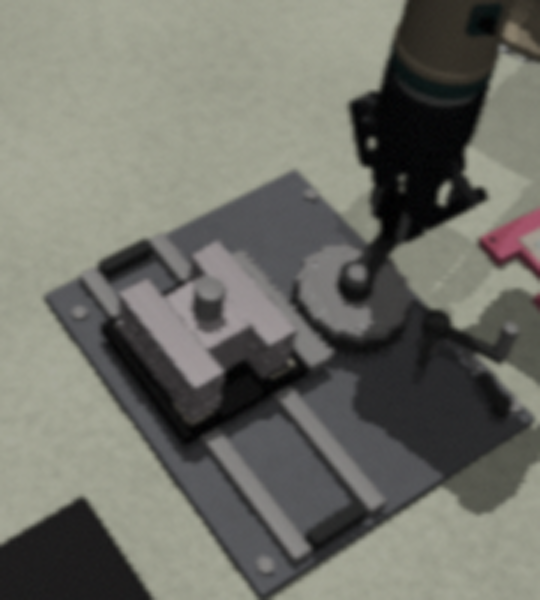

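The shuttle is moving home smoothly with the pile square. Continuing.

```bash
python3 - <<'E'
from crank import *
a=2.957
for i in range(6,27):
    t=a+0.1*i
    hit=move_linear([C[0]+r*np.cos(t),C[1]+r*np.sin(t),91],v=50,force_limit=12)
    s=state();print(f"{t-a:.2f} {hit} {np.round(s['eef_pos'][:2],1)} {np.round(s['force'],1)} {s['finger_gap']:.1f}")
    if hit or not 20<s['finger_gap']<27: break
z2=snapshot("scene");cv2.imwrite("pics/scene9.png",cv2.resize(z2[0][200:400,260:440],None,fx=3,fy=3,interpolation=cv2.INTER_CUBIC))
E
```

```text
0.60 False [414.6 168.7] [-1.8 -0.6  7.2] 23.1
0.70 False [417.1 163.8] [-1.3 -2.   6.6] 23.0
0.80 False [420.1 159.2] [-1.3 -1.7  6.2] 23.0
0.90 False [423.5 154.9] [-1.3 -2.2  6.4] 22.7
1.00 False [427.3 151. ] [-0.5 -1.9  5.8] 22.9
1.10 False [431.5 147.5] [ 0.3 -1.6  6.4] 22.7
1.20 False [436.  144.4] [-0.3 -2.   6.1] 22.9
1.30 False [440.8 141.8] [-0.6 -2.1  6.7] 23.0
1.40 False [445.9 139.6] [ 0.3 -3.   5.9] 23.0
1.50 False [451.1 138. ] [ 0.  -2.   5.6] 23.1
1.60 False [456.4 136.9] [ 0.4 -3.   5.8] 23.1
1.70 False [461.9 136.4] [ 0.8 -3.2  6.4] 23.0
1.80 False [467.4 136.3] [ 0.3 -2.5  6.1] 22.9
1.90 False [472.9 136.9] [ 1.6 -2.9  6.1] 22.8
2.00 False [478.3 138. ] [ 1.6 -4.8  6.4] 23.2
2.10 False [483.6 139.6] [ 0.8 -4.6  6.2] 23.1
2.20 False [488.7 141.8] [ 2.4 -3.9  5.6] 22.9
2.30 False [493.4 144.4] [ 1.4 -3.7  5.2] 23.1
2.40 True [493.6 144.4] [-0.9 -1.5  5.4] 23.2
```

View pics/scene9.png

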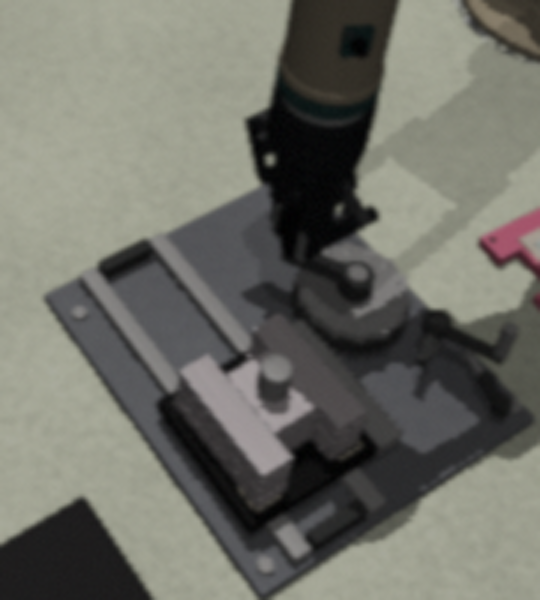

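It stopped after about 2.3 rad. I'll confirm it is against the stop by pushing a little more and measuring the travel.

```bash
python3 - <<'E'
from crank import *
np.set_printoptions(precision=1,suppress=True)
a=2.957
for dt in (2.34,2.40,2.46):
    t=a+dt
    hit=move_linear([C[0]+r*np.cos(t),C[1]+r*np.sin(t),91],v=30,force_limit=22)
    s=state();print(f"{dt} {hit} {np.round(s['eef_pos'][:2],1)} {np.round(s['force'],1)} {s['finger_gap']:.1f}")
    if hit: break
z=snapshot("top");cv2.imwrite("pics/top10.png",cv2.resize(z[0][150:260,135:265],None,fx=5,fy=5,interpolation=cv2.INTER_CUBIC))
for A,z in (("top",z),("scene",snapshot("scene"))):
    W=world(A,cv2.medianBlur(z[1],3));k=(W[...,2]>100)&(W[...,2]<116)&(np.abs(W[...,0]-594)<25)&(np.abs(W[...,1]-243)<35);print(A,k.sum(),W[k].mean(0))
E
```

```text
2.34 False [493.6 144.7] [-0.9 -6.5  8.9] 23.4
2.4 False [493.8 144.8] [ -5.3 -12.1  13.7] 23.0
2.46 False [494. 145.] [-10.  -17.1  18. ] 23.0
top 25 [599.3 242.7 108.9]
scene 101 [597.7 245.3 107.6]
```

View pics/top10.png

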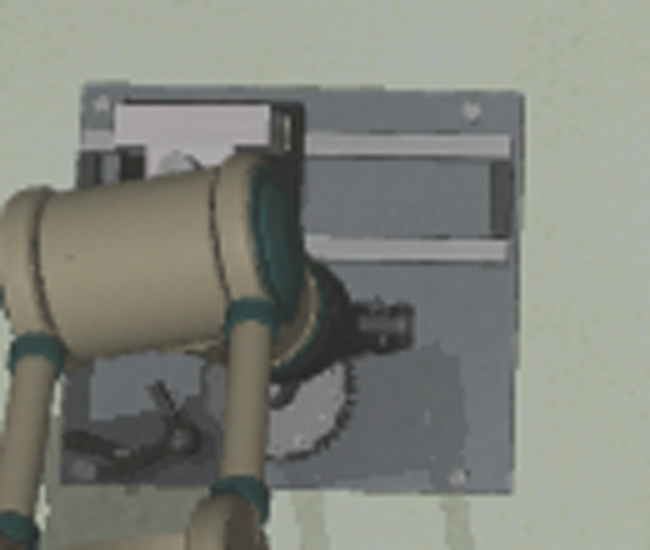

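The position holds at (494,145) while the force builds, and the knob has travelled about 106 mm, so the shuttle is on its stop. I'll unload, release, and flick the pawl back on.

```bash
python3 - <<'E'
from crank import *
np.set_printoptions(precision=2,suppress=True)
t=2.957+2.33
move_linear([C[0]+r*np.cos(t),C[1]+r*np.sin(t),91],v=20);rep("unload")
open_gripper();s=rep("open")
p=s['eef_pos'];move_linear([p[0],p[1],200],v=150)
z=snapshot("top")
move_pose([376,296,170],quat(best([376,296,170],np.pi/2)[1]))
grasp(30)
z=snapshot("top");cv2.imwrite("pics/top11.png",cv2.resize(z[0][150:260,135:265],None,fx=5,fy=5,interpolation=cv2.INTER_CUBIC));np.savez("top11.npz",im=z[0],d=z[1])
z2=snapshot("scene");cv2.imwrite("pics/scene11.png",cv2.resize(z2[0][200:400,260:440],None,fx=3,fy=3,interpolation=cv2.INTER_CUBIC));rep()
for p in plates(snap=z,zr=(72,90),pl=80): print("pile",p)
E
```

```text
unload t=49.4 [493.6 144.6  91.6] F [-1.2 -6.6  6.9] gap 23.0
open t=50.0 [493.3 145.8  90.9] F [-0.7  0.2 -0. ] gap 85.8
 t=52.6 [376.  296.1 170. ] F [-1.1  0.5  0.3] gap -0.1
pile {'c': array([594.33, 242.34]), 'rc': array([594.68, 241.97]), 'ang': np.float64(0.012648795949439795), 'size': (93.61308288574219, 99.56766510009766), 'area': 770, 'pink': False, 'px': array([172.83, 185.66])}
```

View pics/top11.png

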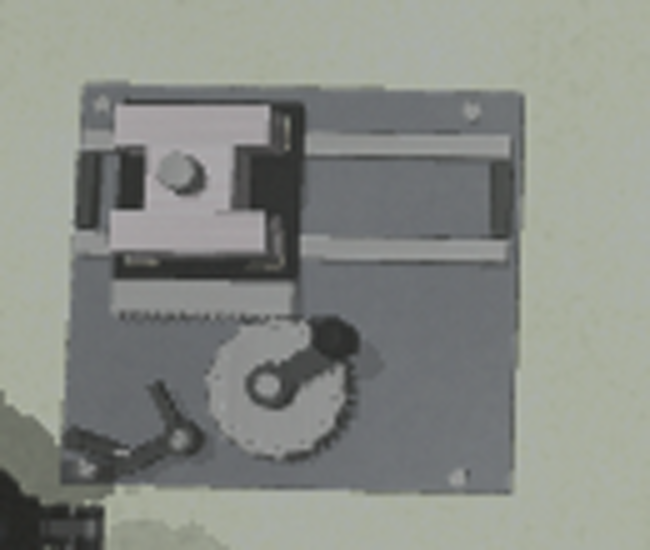

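View pics/scene11.png

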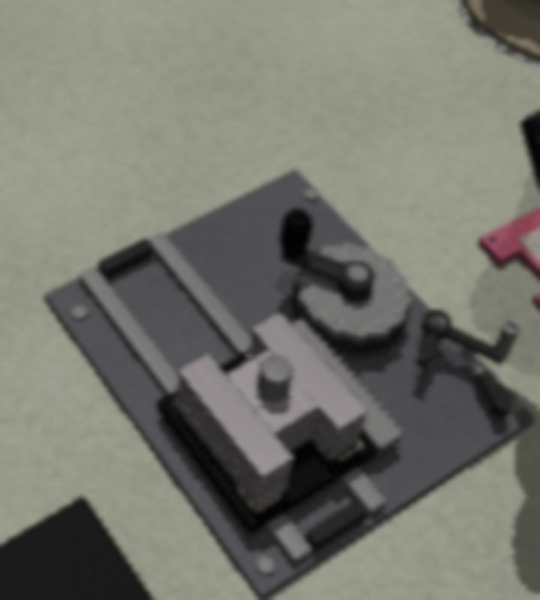

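The shuttle is home with a square pile. The tab appears near the screw at crop (85,467). I'll check its position, then push it +x.

```bash
python3 - <<'E'
from crank import *
np.set_printoptions(precision=1,suppress=True)
z=np.load("top11.npz");W=world("top",z['d'])
k=(W[...,2]>72)&(W[...,2]<92)&(np.abs(W[...,1]-295)<20)&(W[...,0]>385)&(W[...,0]<430);print(k.sum(),W[k].mean(0) if k.any() else None)
f=lambda q:(np.array(q,float)+.5)/5-.5+[135,150]
P=cast("top",f([(303,103),(298,278)]),34);print("bed right edge",P,"centre y",P[:,1].mean()+60)
h=move_linear([378,296,75],v=120,force_limit=8);rep(f"down {h}")
if not h:
    h=move_linear([434,296,75],v=60,force_limit=25);rep(f"push {h}")
    move_linear([420,296,75],v=100);move_linear([420,296,180],v=200)
    move_pose([300,-100,250],quat(best([300,-100,250],np.pi/2)[1]));rep()
    z=snapshot("top");cv2.imwrite("pics/top12.png",cv2.resize(z[0][150:260,135:265],None,fx=5,fy=5,interpolation=cv2.INTER_CUBIC));cv2.imwrite("pics/top12f.png",z[0])
    z2=snapshot("scene");cv2.imwrite("pics/scene12.png",z2[0])
    for p in plates(snap=z,zr=(72,90),pl=80): print("pile",p)
E
```

```text
15 [408.2 297.   78.6]
bed right edge [[653.9 183.2  34. ]
 [537.2 182.   34. ]] centre y 242.592571719902
down False t=53.5 [378.5 296.3  75.5] F [ 0.  -0.5  0.1] gap 0.3
push False t=54.6 [433.7 295.8  74.9] F [ 0.1 -0.1  0.2] gap -0.2
 t=57.1 [300.3 -99.7 249.7] F [-0.1  0.8  0.4] gap -0.0
pile {'c': array([594.4, 242.6]), 'rc': array([594.6, 241.4]), 'ang': np.float64(0.011122238723092814), 'size': (93.60778045654297, 100.590576171875), 'area': 763, 'pink': False, 'px': array([172.8, 185.6])}
```

View pics/top12.png

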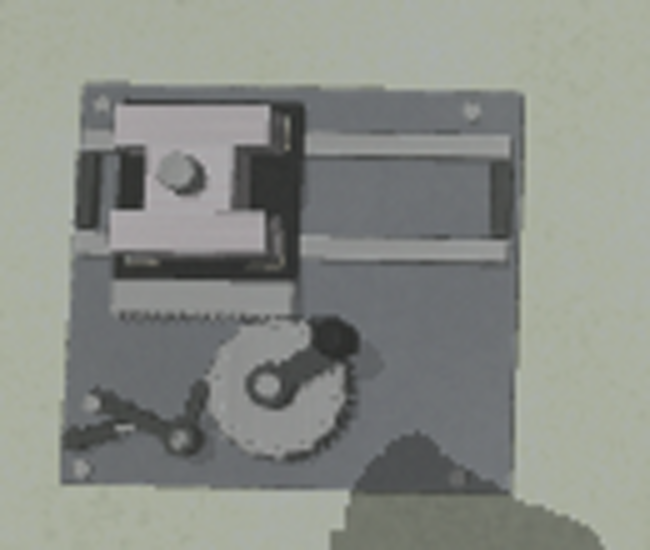

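View pics/scene12.png

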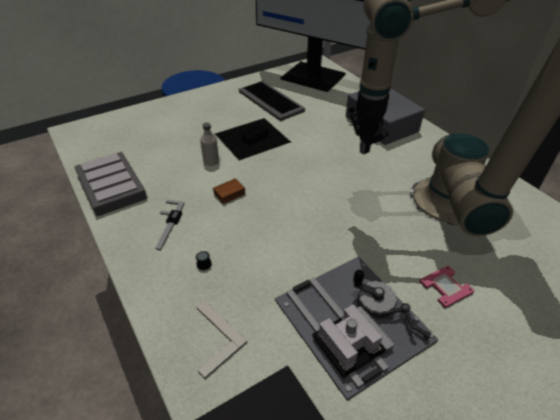

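The pawl is back on the wheel: its tab is at crop (92,402) and its nose is on the teeth. The pile is square at (594.4,242.6), the bed centre y is about 242.6, and the bystanders are untouched. Handing in.

```bash
python3 - <<'E'
from plant import *
close_job(); print(state()['time'])
E
```

```text
the job is handed in; nothing more can be done
the job is handed in; nothing more can be done
```

The job is handed in, at about 57 s of the 210 s allowed; it reports no verdict. Three carrier plates were present, and I left the pink look-alike alone. I stacked all three in the bed's corner marks with the cover square on top. Then I flicked the pawl off, eased the drum back by its crank to the stop, and flicked the pawl back onto the wheel.

- **Pile:** in the last top view the cover was centred at (594.4, 242.6) mm. The bed centre was about (594, 242.6) mm, with its x carried over from the first measurement. The pile was turned about 0.01 rad.
- **Shuttle home:** pushing further on the crank only built up force, and the shuttle had travelled about 104 to 106 mm. I could not read the drum angle directly.
- **Pawl:** the last top view shows its nose on the wheel's teeth.
- **Bystanders:** the last scene view shows them where they started. No knock to a part and no slip of the grip was seen.
- **Disagreement between cameras:** the two views differed by 1 to 5 mm on the bed and crank positions. The top view showed no visible offset between the pile and the bed marks.

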